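# Seat the double lid of a spice tin and lift off the outer lid alone

### The arm

A 7-joint arm with a two-finger parallel gripper is mounted at the origin on a cart in front of the work surface, level with it; the furniture and walls round the work are solid. World frame = base frame: x ahead of the robot, y to its left, z up, the work surface at z = 0. Lengths are in m, angles in rad, forces in N, time in s.
With the tool pointing down it reaches from about 0.35 to 0.9 m from the base axis. Payload 8.1 kg.
Tool frame: the origin (TCP) lies on the centre line of the jaws, within the pads' length; the fingertips stand 8 mm ahead of it and the grasp point (between the pads) lies 11 mm behind it; z points along the fingers, y is the line along which they close (so a half turn about z gives the same grasp; the last joint's range is limited). The gripper opens to 92 mm and grips with 3 to 60 N. Pads are 19 mm wide; open, the fingers measure 130 mm over their backs; the gripper's body (75 mm by 190 mm) begins 47 mm behind the grasp point.
Start: joints at [-1.335, 0.434, 0.025, 1.573, -0.012, 1.134, -0.075], TCP at [0.208, 0.589, 0.235] pointing down, gripper open.
Joint ranges: [-2.62, 2.62], [-0.44, 2.09], [-1.27, 1.32], [0.08, 2.57], [-1.32, 4.46], [0.12, 2], [-2.74, 2.74]. Speed limits (rad/s): [2.22, 2.22, 3.01, 3.01, 3.14, 3.14, 3.14].

### API

Orientations are given as [roll, pitch, yaw] about the fixed x, y, z axes, in that order (R = Rz(yaw) Ry(pitch) Rx(roll)).
In Python, from cell import manip, vision gives the robot as it stands. Calls block until the motion is done:
- manip.move_ptp(position, orientation): joint-space move of the TCP to a pose.
- manip.move_l(position, rotation=None, feed=0.15): straight line of the TCP; rotation=None keeps the orientation; feed is the mean speed in m/s.
- manip.goto_joints(angles): joint-space move.
- manip.gripper_to(opening): opening from 0.0 (shut) to 1.0 (fully open); the grip force is fixed at half the most; returns when the fingers have stopped.
- manip.sleep(seconds).
- manip.ik(position, orientation): joint angles nearest the present ones, or None.
- manip.observe(): the state.
- vision.get_image(name): name is "scene" or "top"; returns a dict with "color" (400x640x3 uint8, blue, green, red), "K" (3x3 intrinsics, pixels), "k1" (the pictures are not rectified: a ray, as slopes to the right and down, at radius r is drawn at 1 + k1 r^2 times it, then the intrinsics apply), "xyz" and "orientation" of the camera in the world. Camera axes: x right, y up, looking along -z (the intrinsics and any distortion apply to the point x, -y, -z); pixel columns grow to the right and rows downward; lengths in m; the calibration is good to about 2 mm. A picture is of the moment at which its call begins. There is no depth.
A pose or a line that the arm cannot do raises manip.MotionError and nothing moves.
- manip.finish_job(): hands the job in; it is judged then, once.
The state is a dict: "time_s": time; "joints": joint angles; "dq": joint speeds; "tau": joint torques, N m; "position": TCP position; "tcp_rot": TCP orientation; "wrist_force": force on the tool from outside, world axes, zero at the start; "moment": the same for the moment, N m; "opening": opening from 0.0 (shut) to 1.0 (fully open); "gripper_force": force on a finger pad.
Only numpy, scipy, OpenCV 4.12 (cv2) and the standard library are available. Lean on these libraries where they do the work, as an engineer would, in place of code of your own. Each camera call takes 0.05 s, during which the arm holds its last target. There are 200 camera calls.

### The job

A spice jar with a white cap has been left standing in the round steel spice tin: take it out and stand it upright on the worktop, clear of the tin. Then take the lids by the black knob (the white inner lid is nested in the steel outer lid), lower both together onto the tin and press down firmly until the inner lid has snapped fully home in the mouth, and lift the outer lid off alone, leaving the inner lid seated, so that I can lay the spoon in between. Finish while holding the outer lid level by its knob, about 10 cm or more above where it sat, and do not disturb the other things on the worktop.

Things in the scene. Friction and masses are not known exactly. Their poses are not given: they have to be found in the camera images.
- spice_tin: Open round steel spice tin, 144 mm across, 60 mm tall, wall 2.5 mm; it stands firmly and does not slide. Origin: centre of its underside, z up. Six empty steel cups (42 mm across, tops 40 mm up) are fixed in it in a ring; they leave a free place 51 mm across in the middle, its floor 2.5 mm above the worktop.
- tin_mouth (a point): Centre of the tin's mouth at rim height, 60 mm above its origin. A silicone seal runs round inside, 3 mm below the rim. Under their own weight the lids stop about 9 mm short of home; pushing down on the outer lid with about 8 to 10 N snaps the inner lid home. The seal then holds it against 15 N or more; the outer lid comes off with a pull of about 5 N. If not home, the inner lid comes up with the outer.
- outer_lid: Outer lid: round, steel, 165 mm across, standing knob up on the worktop with the inner lid nested inside; a light silicone lip carries the inner lid along with it. Origin: centre of the skirt's lower edge, z up. Skirt 34 mm tall, 160 mm wide inside; flat top 38 mm above the origin. 0.28 kg. With both lids home on the tin its origin is 42 mm above the tin's origin.
- lid_knob (a point): Middle of the outer lid's upright round black knob, 30 mm across; the knob reaches from 38 to 66 mm above the outer lid's origin (this point: 52 mm) on the lid's axis.
- inner_lid: Inner lid: white plastic plug lid, hidden in the outer lid at the start, 0.09 kg. Flange 151 mm across, 3 mm thick; below it a tapered plug, 127 mm across at its end, 135 mm at its widest, 15 mm deep. Origin: centre of the flange's underside, z up: 18 mm above the outer lid's origin when nested, 60 mm above the tin's origin when home (flange resting on the rim).
- spice_jar: A spice jar with a white cap, 40 mm across and 109 mm tall (cap: the top 21 mm, 40 mm across), 0.11 kg, standing upright in the free place in the middle of the tin, so that its top is 112 mm above the worktop and about half of it stands out above the rim. Origin: centre of its underside; z up.
- herb_jar: Bystander: a spice jar with a dark cap and a green label, 44 mm across and 105 mm tall, standing on the worktop; origin: centre of its underside.
- red_capped_jar: Bystander: a spice jar with a red cap, 47 mm across and 97 mm tall, standing on the worktop; origin: centre of its underside.
- small_bowl: Bystander: a small white china bowl, 85 mm across and 40 mm tall, standing on the worktop; origin: centre of its underside.
- large_weight: Bystander: a brass scale weight, 38 mm across and 39 mm tall, standing on the worktop; origin: centre of its underside.
- small_weight: Bystander: a smaller brass scale weight, 31 mm across and 32 mm tall, standing on the worktop; origin: centre of its underside.
- spoon: Bystander: a small steel spoon, 102 mm long and 8 mm high, lying on the worktop; origin: middle of its length.
Things that resemble listed ones, but are neither listed nor needed, are in the scene too. Leave any orange look-alike of the spice_jar alone.

How it is judged:
On the way, in this order (a step that is already met when the one before it is completed fails the run):
1. the spice jar stands upright on the worktop, clear of the tin and let go (horizontal distance between spice_jar and spice_tin above 0.1 m and height (world z) of spice_jar between -0.01 and 0.03 m and angle between spice_jar's own z axis and vertical below 0.15 rad and contact force between the fingers and spice_jar below 0.1 N and linear speed of spice_jar below 0.05 m/s), for 0.2 s.
2. both lids sit on the tin, the inner lid snapped home (z of inner_lid in the frame of spice_tin between 0.057 and 0.0618 m and horizontal distance between inner_lid and spice_tin below 0.004 m and angle between inner_lid's own z axis and vertical below 0.03 rad and z of outer_lid in the frame of spice_tin below 0.045 m and horizontal distance between outer_lid and spice_tin below 0.008 m), for 0.2 s.
At the end, for the whole second after the job is handed in: inner lid home in the tin (flange within 2 mm of the rim, centred within 4 mm, level); outer lid held still and level (11 degrees) by the gripper, at least 80 mm above where it sat, touching neither tin nor inner lid; jar upright on the worktop, 100 mm or more from the tin's axis, let go (z of inner_lid in the frame of spice_tin between 0.057 and 0.0618 m and horizontal distance between inner_lid and spice_tin below 0.004 m and angle between inner_lid's own z axis and vertical below 0.03 rad and horizontal distance between spice_jar and spice_tin above 0.1 m and height (world z) of spice_jar between -0.01 and 0.03 m and angle between spice_jar's own z axis and vertical below 0.15 rad and contact force between the fingers and spice_jar below 0.1 N and z of outer_lid in the frame of spice_tin above 0.122 m and height (world z) of outer_lid below 0.5 m and contact force between the fingers and outer_lid above 1 N and contact force between outer_lid and inner_lid below 0.05 N and contact force between outer_lid and spice_tin below 0.05 N and angle between outer_lid's own z axis and vertical below 0.2 rad and linear speed of outer_lid below 0.05 m/s); the arm keeps its last pose, push and grip.
It fails at once if a bystander (other jars, bowl, weights, spoon) is pushed more than 30 mm (distance of any of herb_jar, red_capped_jar, small_bowl, large_weight, small_weight, spoon from where it was at the start of the episode above 0.03 m).
It fails at once if another jar, the bowl or a weight is knocked over (angle between any of herb_jar, red_capped_jar, small_bowl, large_weight, small_weight's own z axis and vertical above 0.5 rad).
It fails at once if the spice jar is tipped over (angle between spice_jar's own z axis and vertical above 0.8 rad).
It also fails if it takes over 51 s, if anything falls off the work surface, if the arm or the gripper's body presses on something with over 40 N, if the wrist force passes 120 N, or if a joint passes its speed limit or range.

## Working session

There is one attempt and no reset: what is moved stays moved. The work goes in short steps, each a Python script; the robot and the scene stay as the last script left them, time stands still between calls to the robot, and variables do not carry over. Pictures are saved under pics/ and viewed, at most 10 in all, crops included, and the job is handed in when it is done.

```bash
ls; mkdir -p pics
python3 - <<'E'
from cell import manip, vision
import cv2, numpy as np
np.set_printoptions(precision=4,suppress=True)
for n in ("scene","top"):
    d=vision.get_image(n); cv2.imwrite(f"pics/{n}0.png",d["color"])
    print(n,d["K"],d["k1"],d["xyz"],d["orientation"])
print(manip.observe())
E
```

```text
pics
scene [[385.8396   0.     321.5747]
 [  0.     385.8396 200.2947]
 [  0.       0.       1.    ]] 0.021868516368548783 [-0.3123 -0.506   0.6415] [ 1.0693  0.001  -1.0295]
top [[439.6227   0.     314.3854]
 [  0.     439.6227 202.1751]
 [  0.       0.       1.    ]] -0.0476115131573222 [0.4382 0.0221 1.1827] [ 0.1058  0.0167 -1.5863]
{'time_s': 0.1, 'joints': array([-1.3346,  0.4352,  0.025 ,  1.574 , -0.0116,  1.134 , -0.0751]), 'dq': array([-0.0019, -0.0006, -0.0007, -0.0009, -0.0005, -0.0012, -0.0005]), 'tau': array([  0.0029, -66.9126,   0.9878, -31.5146,  -0.0606,   0.0374,
         0.0001]), 'position': array([0.2076, 0.589 , 0.234 ]), 'tcp_rot': array([-3.1402,  0.0001,  2.8028]), 'wrist_force': array([-0.3357, -0.8156,  0.291 ]), 'moment': array([ 0.0101,  0.0249, -0.0226]), 'gripper_force': 0.0, 'opening': 1.0005384052794826}
```

View pics/scene0.png

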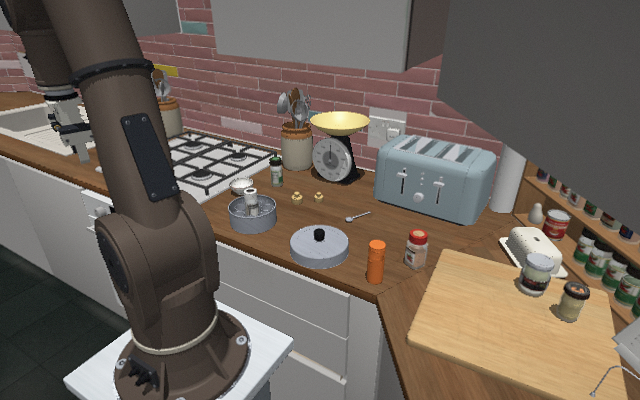

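View pics/top0.png

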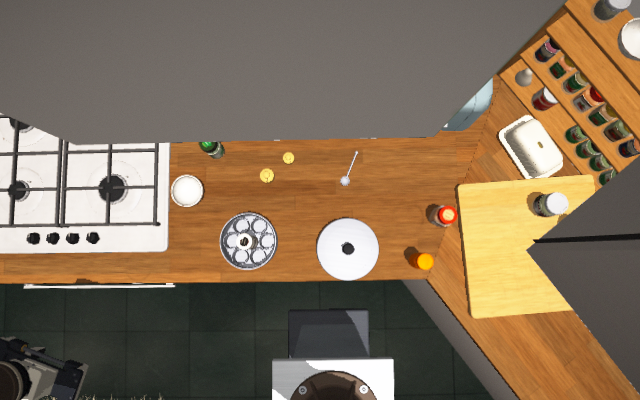

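The scene view shows the tin at (253,212), with the jar's cap at about (251,195), and the lid knob at (319,235). The orange look-alike is at (376,262). In the top view the tin is at (248,241) and the knob at (348,248). I'll enlarge both views to measure.

```bash
cat > h.py <<'E'
import cv2, numpy as np
from scipy.spatial.transform import Rotation as R
from scipy.optimize import least_squares
np.set_printoptions(precision=4,suppress=True)
CAM={"scene":(385.8396,321.5747,200.2947,0.021868516368548783,[-0.3123,-0.506,0.6415],[1.0693,0.001,-1.0295]),
"top":(439.6227,314.3854,202.1751,-0.0476115131573222,[0.4382,0.0221,1.1827],[0.1058,0.0167,-1.5863])}
def proj(n,P):
    f,cx,cy,k,t,o=CAM[n]; c=(np.atleast_2d(P)-t)@R.from_euler("xyz",o).as_matrix()
    s=np.c_[c[:,0],-c[:,1]]/-c[:,2:]; s=s*(1+k*(s**2).sum(1,keepdims=True))
    return s*f+[cx,cy]
def ray(n,uv):
    f,cx,cy,k,t,o=CAM[n]; d=(np.array(uv,float)-[cx,cy])/f; s=d.copy()
    for _ in range(20): s=d/(1+k*(s@s))
    return np.array(t), R.from_euler("xyz",o).as_matrix()@[s[0],-s[1],-1]
def at_z(n,uv,z):
    o,d=ray(n,uv); return o+d*(z-o[2])/d[2]
def tri(a,b):
    "point from pixel in scene, pixel in top; returns point, reprojection residuals"
    r=least_squares(lambda P:np.r_[(proj("scene",P)-a)[0],(proj("top",P)-b)[0]],[.4,0,.1])
    return r.x,r.fun
def circ(c,r,n=60):
    a=np.linspace(0,2*np.pi,n); return np.c_[c[0]+r*np.cos(a),c[1]+r*np.sin(a),np.full(n,c[2])]
E
python3 - <<'E'
from h import *
s=cv2.imread("pics/scene0.png")[172:272,222:355]; t=cv2.imread("pics/top0.png")[203:288,213:389]
a=cv2.resize(s,None,fx=4,fy=4,interpolation=2)[:, :]; cv2.imwrite("pics/s1.png",cv2.resize(s,(798,600),interpolation=2)); cv2.imwrite("pics/t1.png",cv2.resize(t,(792,382),interpolation=2))
for n,uv in dict(tin=(248,241),lid=(348,248),bowl=(187,191),herb=(212,148),w1=(267,175),w2=(288,158),spoon=(350,168),red=(445,215),orange=(425,262),edge=(300,281),hobedge=(169,200)).items(): print(n,at_z("top",uv,0.0))
print(tri((319,235),(348,248)))
E
```

```text
tin [0.4621 0.2202 0.    ]
lid [ 0.4393 -0.0481  0.    ]
bowl [0.6009 0.3882 0.    ]
herb [0.7194 0.3203 0.    ]
w1 [0.641  0.1681 0.    ]
w2 [0.687  0.1103 0.    ]
spoon [ 0.6561 -0.0586  0.    ]
red [ 0.5233 -0.3116  0.    ]
orange [ 0.3986 -0.2526  0.    ]
edge [0.3539 0.0814 0.    ]
hobedge [0.577  0.4377 0.    ]
(array([ 0.4393, -0.0452,  0.0497]), array([-0.0163,  0.0011,  0.0126, -0.0087]))
```

View pics/s1.png

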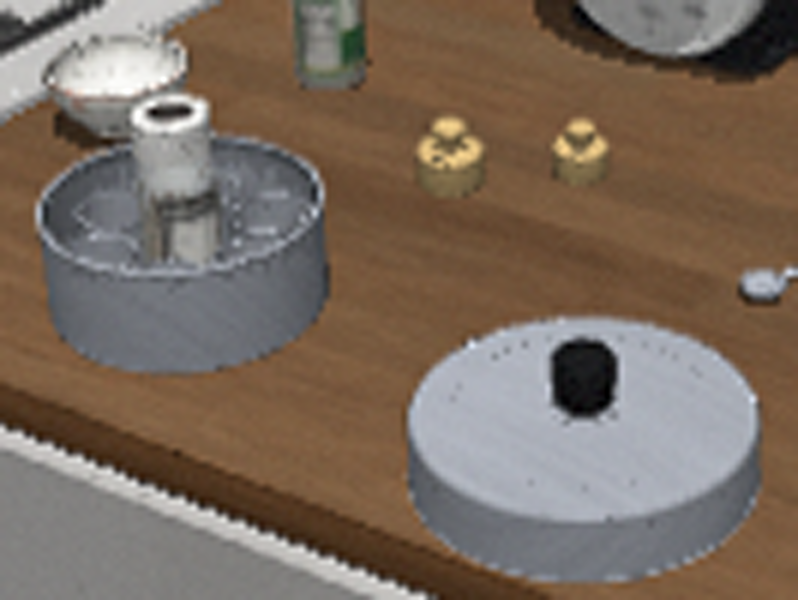

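View pics/t1.png

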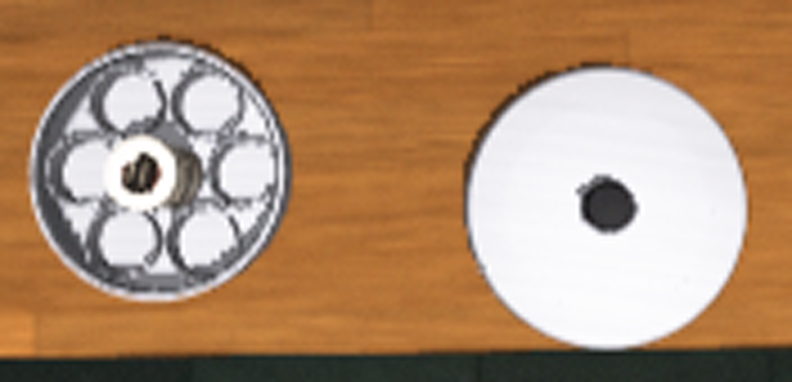

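The enlargements give clean outlines. In the scene crop the tin rim spans x 37–326 and y 138–273, and the lid top spans x 408–760 and y 317–521. In the top crop they span x 30–291, y 39–300 and x 467–748, y 67–348. The jar's cap is centred at about (139,172) in the top crop. Next I'll fit circles through both views and check reach.

Run:
```python
from h import *
from cell import manip
S=lambda l,r,t,b:[None if v is None else (v+.5)/6-.5+o for v,o in((l,222),(r,222),(t,172),(b,172))]
T=lambda l,r,t,b:[None if v is None else (v+.5)/4.5-.5+o for v,o in((l,213),(r,213),(t,203),(b,203))]
def fit(name,r,s,t,g):
    def f(P):
        o=[]
        for n,m in(("scene",s),("top",t)):
            p=proj(n,circ(P,r,360)); e=[*p.min(0)[[0]],p[:,0].max(),p[:,1].min(),p[:,1].max()]
            o+=[a-b for a,b in zip(e,m) if b is not None]
        return o
    q=least_squares(f,g,diff_step=1e-4); print(name,q.x,np.array(q.fun))
fit("rim",.072,S(37,326,138,273),T(30,291,39,300),[.46,.22,.06])
fit("lidtop",.0825,S(408,760,317,521),T(467,748,67,348),[.44,-.05,.04])
fit("knobtop",.015,S(551,617,338,None),T(580,636,178,233),[.44,-.05,.06])
fit("cap",.02,S(132,210,94,None),T(104,None,137,208),[.46,.22,.11])
for x,y,z in((.46,.21,.2),(.46,.21,.08),(.44,-.045,.05),(.45,.08,.03),(.46,.21,.25)):
  for yaw in(0,.8,1.57,2.4,2.8): print(x,y,z,yaw,manip.ik([x,y,z],[np.pi,0,yaw]))
```

```text
rim [0.4629 0.2098 0.0587] [ 0.3431 -0.2375 -0.4878  0.1153  1.0033 -0.981   0.8917 -0.6689]
lidtop [ 0.4384 -0.0451  0.0325] [-0.7318  0.5321 -0.0539  0.3069 -0.49    0.5183 -0.7935  0.4601]
knobtop [ 0.439  -0.0443  0.0629] [-0.3111 -0.2988  0.0245  0.5323 -0.0598  0.0054 -0.3194]
cap [0.4606 0.2109 0.1105] [-0.5571 -0.0473 -0.0092  0.3769 -0.4926  0.1664]
0.46 0.21 0.2 0 [-1.0973  0.3192  0.7281  1.9477 -0.2563  0.9677 -1.8181]
0.46 0.21 0.2 0.8 [-0.9818  0.2962  0.5698  1.9399 -0.1936  0.959  -1.0907]
0.46 0.21 0.2 1.57 [-0.9189  0.288   0.4867  1.9354 -0.1633  0.9564 -0.3555]
0.46 0.21 0.2 2.4 [-0.7853  0.2776  0.3149  1.9254 -0.1042  0.9541  0.4079]
0.46 0.21 0.2 2.8 [-0.7201  0.2754  0.2325  1.9204 -0.0769  0.9542  0.7777]
0.46 0.21 0.08 0 [-1.0012  0.4998  0.6393  2.0689 -0.4531  0.7118 -1.6406]
0.46 0.21 0.08 0.8 [-0.9067  0.4721  0.5024  2.0618 -0.3513  0.6897 -0.9469]
0.46 0.21 0.08 1.57 [-0.8447  0.4593  0.4156  2.057  -0.2886  0.6803 -0.242 ]
0.46 0.21 0.08 2.4 [-0.7267  0.4437  0.2551  2.0475 -0.1752  0.6705  0.4717]
0.46 0.21 0.08 2.8 [-0.6688  0.4397  0.1779  2.0427 -
[... 485 characters left out ...]
1.3375]
0.45 0.08 0.03 0.8 [-0.6542  0.5073  0.4817  2.2101 -0.4687  0.5216 -0.5828]
0.45 0.08 0.03 1.57 [-0.578   0.4908  0.3765  2.2042 -0.3665  0.5047  0.0808]
0.45 0.08 0.03 2.4 [-0.4935  0.4784  0.2628  2.1975 -0.2553  0.4934  0.796 ]
0.45 0.08 0.03 2.8 [-0.4359  0.4731  0.1865  2.1928 -0.1807  0.4896  1.1195]
0.46 0.21 0.25 0 [-1.1142  0.2548  0.7282  1.8786 -0.1915  1.0787 -1.8817]
0.46 0.21 0.25 0.8 [-1.0008  0.2381  0.5785  1.8713 -0.1472  1.0744 -1.1356]
0.46 0.21 0.25 1.57 [-0.9302  0.2316  0.4882  1.8664 -0.1228  1.0731 -0.395 ]
0.46 0.21 0.25 2.4 [-0.7981  0.225   0.3231  1.8568 -0.0807  1.0725  0.3853]
0.46 0.21 0.25 2.8 [-0.7332  0.224   0.2433  1.8519 -0.0609  1.0729  0.7625]
```

```bash
cat > r.py <<'E'
from h import *
from cell import manip, vision
Y=2.8; O=[np.pi,0,Y]
def st(tag):
    s=manip.observe(); print(tag,round(s["time_s"],2),s["position"],s["tcp_rot"],"F",s["wrist_force"],"op",round(s["opening"],3),"g",round(s["gripper_force"],1)); return s
E
python3 - <<'E'
from r import *
J=[.4606,.2109]
manip.move_ptp([*J,.19],O); st("above")
manip.move_l([*J,.089],feed=.15); st("at jar")
manip.gripper_to(0.0); s=st("grip")
assert .35<s["opening"]<.5
manip.move_l([*J,.22],feed=.12); st("up")
E
```

```text
above 1.77 [0.4604 0.2123 0.1901] [ 3.141  -0.0001  2.8018] F [ 0.247   0.6873 -0.4059] op 0.999 g 0.0
at jar 2.6 [0.461  0.2113 0.0895] [3.141  0.0005 2.8004] F [ 0.1257 -0.394  -0.767 ] op 1.002 g 0.0
grip 3.47 [0.4606 0.2109 0.089 ] [3.1416 0.     2.8   ] F [-0.2443  0.6049  0.1508] op 0.429 g 30.0
up 4.71 [0.4601 0.2107 0.2193] [-3.1405 -0.0008  2.8001] F [ 0.1678 -0.6299 -0.9102] op 0.432 g 30.0
```

Run:
```python
from r import *
P=[.55,.08]
manip.move_l([*P,.2],feed=.2); st("over")
manip.move_l([*P,.0955],feed=.12)
for z in np.arange(.0905,.0845,-.001):
    manip.move_l([*P,z],feed=.03); s=st("down")
    if s["wrist_force"][2]>2.5: break
manip.gripper_to(1.0); st("open")
manip.move_l([*P,.2],feed=.2); st("up")
manip.move_ptp([.4387,-.0445,.2],O); st("above lid")
for n in("scene","top"): cv2.imwrite(f"pics/{n}2.png",vision.get_image(n)["color"])
s=cv2.imread("pics/scene2.png")[150:300,200:400]; t=cv2.imread("pics/top2.png")[150:300,200:400]
cv2.imwrite("pics/c2.png",np.hstack([cv2.resize(i,(400,300),interpolation=2) for i in(s,t)]))
```

```text
over 5.66 [0.5494 0.0812 0.1998] [ 3.1413 -0.001   2.8013] F [ 0.7385 -0.0224 -1.064 ] op 0.432 g 30.0
down 6.99 [0.55   0.08   0.0905] [ 3.1415 -0.      2.8   ] F [ 0.3702  0.4231 -0.987 ] op 0.436 g 30.0
down 7.24 [0.55   0.08   0.0895] [-3.1416 -0.      2.8   ] F [ 0.1163  0.4015 -1.083 ] op 0.433 g 30.0
down 7.49 [0.55   0.08   0.0884] [-3.1415 -0.0001  2.8   ] F [ 0.4494 -0.6663 -1.2103] op 0.429 g 30.0
down 7.74 [0.5499 0.08   0.0874] [-3.1415 -0.0001  2.8   ] F [ 0.2104  0.2686 -0.6274] op 0.435 g 30.0
down 7.99 [0.55   0.08   0.0865] [3.1415 0.0001 2.8   ] F [ 0.1297  1.1345 -0.9801] op 0.432 g 30.0
down 8.24 [0.5506 0.0801 0.0864] [3.1407 0.0012 2.8   ] F [-1.0494 -0.6996  8.3905] op 0.432 g 30.0
open 9.22 [0.55   0.08   0.0855] [3.1416 0.     2.8   ] F [-0.4694  0.2717 -1.4815] op 1.003 g 0.0
up 9.94 [0.5494 0.08   0.1991] [-3.1411 -0.001   2.8001] F [-0.213   0.0834 -0.0948] op 0.998 g 0.0
above lid 10.65 [ 0.4384 -0.0445  0.1995] [-3.1415 -0.0008  2.7995] F [1.413  1.0446 0.0552] op 1.003 g 0.0
```

View pics/c2.png

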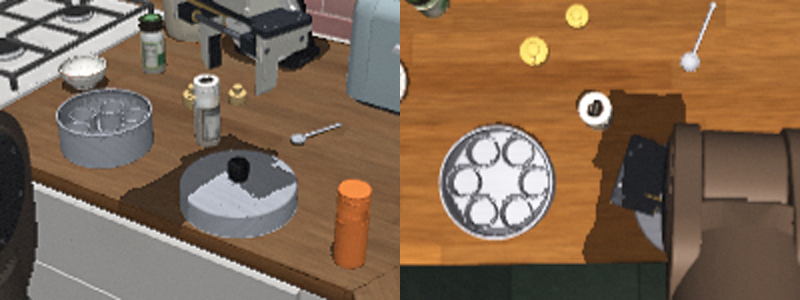

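The jar stands upright on the worktop, at (205,110) in the left half and (595,108) in the right half, clear of the tin. The tin is now empty. I'll refine the tin and lid centres with silhouette fits and check the cameras against the robot using the released jar.

Run:
```python
from r import *
from scipy.optimize import minimize
def model(n,P,r,z0,z1,U,sc=8):
    p=np.vstack([proj(n,circ([*P,z],r,90)) for z in(z0,z1)])
    h=cv2.convexHull(np.round(((p-[U[0],U[2]]+.5)*sc)*16).astype(np.int32))
    m=np.zeros(((U[3]-U[2])*sc,(U[1]-U[0])*sc),np.uint8); cv2.fillConvexPoly(m,h,255,shift=4)
    return cv2.resize(m,(U[1]-U[0],U[3]-U[2]),interpolation=cv2.INTER_AREA)/255.
def fit(tag,views,g,r,z0,z1):
    data=[]
    for n,f,U in views:
        im=cv2.imread(f"pics/{f}.png")[U[2]:U[3],U[0]:U[1]]; hsv=cv2.cvtColor(im,cv2.COLOR_BGR2HSV)
        m=(hsv[...,1]<90).astype(np.uint8)
        k,l,stt,_=cv2.connectedComponentsWithStats(m); b=1+stt[1:,4].argmax(); m=(l==b).astype(np.uint8)
        c,_=cv2.findContours(m,0,2); m=cv2.drawContours(m*0,c,-1,1,-1); data.append((n,U,m))
    for sel in([0],[1],[0,1])[:3 if len(data)>1 else 1]:
        f=lambda P:sum(np.abs(model(data[i][0],P,r,z0,z1,data[i][1])-data[i][2]).sum() for i in sel)
        q=minimize(f,g,method="Nelder-Mead",options=dict(initial_simplex=np.array([g,[g[0]+.006,g[1]],[g[0],g[1]+.006]]),xatol=1e-4))
        print(tag,[data[i][0] for i in sel],q.x,round(q.fun,1),[int(data[i][2].sum()) for i in sel])
fit("tin",[("scene","scene2",(224,282,188,237)),("top","top2",(212,285,205,277))],[.4629,.2098],.072,0,.06)
fit("lid",[("scene","scene0",(284,355,222,272)),("top","top0",(310,385,210,279))],[.4387,-.0447],.0825,0.0,.038)
fit("jar",[("top","top2",(280,312,185,217))],[.55,.08],.02,.09,.109)
```

```text
tin ['scene'] [0.4634 0.2122] 158.7 [1803]
tin ['top'] [0.4618 0.2131] 72.4 [2647]
tin ['scene', 'top'] [0.4626 0.2127] 243.1 [1803, 2647]
lid ['scene'] [ 0.4363 -0.0462] 93.2 [2225]
lid ['top'] [ 0.4371 -0.0433] 89.3 [3083]
lid ['scene', 'top'] [ 0.4371 -0.0446] 206.0 [2225, 3083]
jar ['top'] [0.5491 0.0812] 37.3 [256]
```

Run:
```python
from r import *
L=[.4375,-.0445]
manip.move_ptp([*L,.12],[np.pi,0,Y-np.pi/2]); manip.gripper_to(.55)
manip.move_l([*L,.05],feed=.12); st("down"); manip.gripper_to(0.0); st("grip1"); manip.gripper_to(.5)
manip.move_l([*L,.085],feed=.15); manip.move_l([*L,.085],O,feed=.15) if False else manip.move_ptp([*L,.085],O)
manip.move_l([*L,.0495],feed=.12); st("down"); manip.gripper_to(0.0); s=st("grip2")
assert .25<s["opening"]<.42
manip.move_l([*L,.14],feed=.1); st("up")
manip.move_l([*L,.2],feed=.15)
T=[.463,.212]
manip.move_l([*T,.2],feed=.18); st("over"); manip.move_l([*T,.16],feed=.15); manip.sleep(.2);st("hover")
for n in("scene","top"): cv2.imwrite(f"pics/{n}3.png",vision.get_image(n)["color"])
s=cv2.imread("pics/scene3.png")[120:270,180:380]; t=cv2.imread("pics/top3.png")[150:300,200:400]
cv2.imwrite("pics/c3.png",np.hstack([cv2.resize(i,(400,300),interpolation=2) for i in(s,t)]))
```

```text
down 13.56 [ 0.4378 -0.0447  0.0503] [ 3.1413 -0.      1.2289] F [-0.1229 -0.1516  0.4501] op 0.551 g 0.0
grip1 14.05 [ 0.4381 -0.0445  0.0504] [ 3.1404 -0.0006  1.2293] F [0.5715 0.9461 6.0898] op 0.31 g 30.0
down 16.57 [ 0.4372 -0.0445  0.0494] [-3.141  -0.0012  2.7997] F [-0.2566  0.4035  0.0195] op 0.5 g 0.0
grip2 17.01 [ 0.4379 -0.0444  0.05  ] [3.1411 0.0009 2.8   ] F [-2.0384  0.3347  6.5116] op 0.314 g 30.0
up 18.07 [ 0.437  -0.0445  0.1394] [-3.1412 -0.0011  2.8   ] F [ 0.7806 -0.4645 -3.2169] op 0.304 g 30.0
over 20.2 [0.4631 0.2108 0.2   ] [-3.141   0.0001  2.7985] F [-0.366  -0.4233 -4.4115] op 0.308 g 30.0
hover 20.82 [0.4637 0.2122 0.161 ] [3.1402 0.0012 2.7998] F [ 0.6164  0.1106 -4.8881] op 0.308 g 30.0
```

View pics/c3.png

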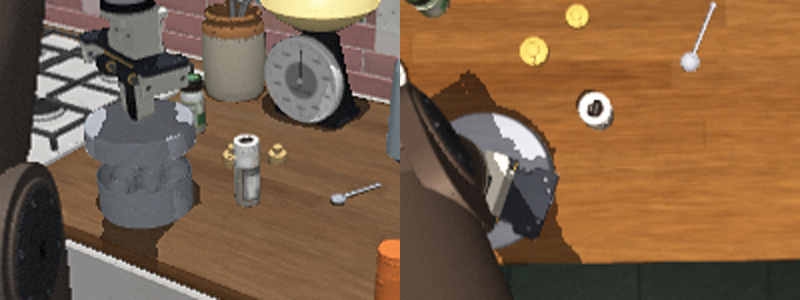

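Both lids hang level on the gripper above the tin. In the left half the lid spans x 84–197 and the tin x 98–193. I'll compare those with the predicted outlines at the commanded place.

Run:
```python
from r import *
im=cv2.imread("pics/scene3.png")
def ext(c,r,z): p=proj("scene",circ([*c,z],r,720)); return p[:,0].min(),p[:,0].max()
# lid: base z = TCP-.0495
for z in(.1115,.1495): print("lid pred",z,ext([.4637,.2122],.0825,z))
for z in(.03,.06): print("tin pred",z,ext([.463,.212],.072,z))
g=cv2.cvtColor(im,cv2.COLOR_BGR2HSV)[...,1].astype(int)
for y in(183,186,189,193): print("lid",y,"".join("%4d"%v for v in g[y,216:228]),"|","".join("%4d"%v for v in g[y,270:284]))
for y in(205,209,213,217,221): print("tin",y,"".join("%4d"%v for v in g[y,222:234]),"|","".join("%4d"%v for v in g[y,270:284]))
```

```text
lid pred 0.1115 (np.float64(221.94916637653273), np.float64(277.66522148553264))
lid pred 0.1495 (np.float64(220.3137673526783), np.float64(276.95293516505063))
tin pred 0.03 (np.float64(228.66643730514375), np.float64(275.65956218106))
tin pred 0.06 (np.float64(227.51422295005278), np.float64(275.09532704181737))
lid 183    9  10   3   5   4   2  22  22  19  19  18  21 |   19  16  14  22  19  22  24  26  62  68  49  51  32 125
lid 186    5   5   5   1   2   6  21  19  22  18  19  21 |   18  22  22  17  18  24  24   3  40  45  75 122 123 125
lid 189    2   6   4   5   4   2  50  24  23  22  22  15 |   23  21  19  17  23  24  22  28 118 120 121 116 123 116
lid 193    4   2   2  11  18 135  50  29  23  16  20  18 |   19  22  17  27  25   9  83 121 124 121 123 120 123 119
tin 205  122 127 123 117 120 120  81  40  24  24  26  20 |   19  22  18  24  23  22 122 122 126 126 124 130 129 126
tin 209  123 120 119 124 126 122  34  22  17  13  18  15 |   24  19  13  21  21  28 123 125 120 116 117 118 118 124
tin 213  118 123 121 123 124 126 125  40  26  23  17  18 |   23  18  22  20  17  27  65 127 132 118 118 121 124 120
tin 217  124 122 123 126 119 125 128  27  21  22  23  21 |   16  27  17  25  20  29  44 130 110 114 129 122 124 122
tin 221  127 121 124 120 125 120 116 114  31  27  21  26 |   19  19  22  16  18  23   8 111 132 119 127 131 123 123
```

Run:
```python
from r import *
T=[.463,.212]
manip.move_l([*T,.108],feed=.1)
for z in np.arange(.106,.0995,-.0015):
    manip.move_l([*T,z],feed=.05); s=st("down")
    if s["wrist_force"][2]>3 or np.hypot(*s["wrist_force"][:2])>6: break
```

```text
down 21.83 [0.4632 0.2121 0.1064] [3.141  0.0005 2.8   ] F [-0.534  -0.2887 -3.2426] op 0.307 g 30.0
down 22.08 [0.463  0.212  0.1045] [ 3.1416 -0.      2.8   ] F [-0.2329 -0.917  -2.8939] op 0.31 g 30.0
down 22.33 [0.4629 0.212  0.1029] [-3.1414 -0.0001  2.8   ] F [-0.4263 -0.4739 -2.8397] op 0.309 g 30.0
down 22.58 [0.463  0.2119 0.1014] [-3.1415 -0.      2.7999] F [-0.3819 -0.3733 -3.1066] op 0.31 g 30.0
down 22.83 [0.4632 0.2121 0.1001] [3.1413 0.0002 2.8   ] F [ 0.468   0.2774 -2.6264] op 0.306 g 30.0
```

Run:
```python
from r import *
T=[.463,.212]
for z in np.arange(.0985,.0825,-.001):
    manip.move_l([*T,z],feed=.05); s=st("down")
    if s["wrist_force"][2]>22 or np.hypot(*s["wrist_force"][:2])>10: break
```

```text
down 23.08 [0.4634 0.2123 0.099 ] [3.1407 0.0007 2.8002] F [-0.9164  0.5514  4.8376] op 0.311 g 30.0
down 23.33 [0.4635 0.2124 0.0979] [3.1405 0.0009 2.8002] F [ 0.0996 -0.0742  5.1651] op 0.309 g 30.0
down 23.58 [0.4625 0.2117 0.0961] [-3.1406 -0.0008  2.7999] F [-0.7164 -0.0177 -4.7695] op 0.309 g 30.0
down 23.83 [0.4622 0.2116 0.0948] [-3.1402 -0.0013  2.8   ] F [-0.8884 -0.176  -4.815 ] op 0.313 g 30.0
down 24.08 [0.4628 0.2119 0.0943] [-3.1412 -0.0003  2.8   ] F [-0.0894 -0.8909 -5.487 ] op 0.307 g 30.0
down 24.33 [0.4632 0.2121 0.0936] [3.1413 0.0003 2.8001] F [ 0.5723  0.2719 -4.0859] op 0.311 g 30.0
down 24.58 [0.4632 0.2121 0.0926] [3.1413 0.0002 2.8   ] F [ 0.6197 -0.3458 -4.2918] op 0.312 g 30.0
down 24.83 [0.4632 0.2121 0.0916] [3.1412 0.0004 2.8   ] F [ 0.4807  0.0481 -1.8929] op 0.31 g 30.0
down 25.08 [0.4633 0.2121 0.0915] [3.1409 0.0006 2.7999] F [-4.565  -2.8095 12.2792] op 0.309 g 30.0
down 25.33 [0.4633 0.2121 0.0914] [3.1406 0.0009 2.7998] F [-7.6914 -4.2278 24.6321] op 0.311 g 30.0
```

Run:
```python
from r import *
T=[.463,.212]
manip.sleep(.4); st("pressed")
for z in(.0915,.093,.095,.098,.102,.108):
    manip.move_l([*T,z],feed=.04); st("up")
manip.move_l([*T,.205],feed=.1); manip.sleep(.3); st("top")
d=vision.get_image("scene")["color"]; cv2.imwrite("pics/scene4.png",d)
cv2.imwrite("pics/c4.png",cv2.resize(d[100:260,180:380],(800,600),interpolation=2) if 0 else cv2.resize(d[100:250,190:390],(800,600),interpolation=2))
```

```text
pressed 25.73 [0.4633 0.2121 0.0914] [3.1406 0.0009 2.7999] F [-6.6062 -3.6541 24.7578] op 0.307 g 30.0
up 25.98 [0.4631 0.212  0.0916] [3.1413 0.0003 2.8   ] F [-1.9197 -1.6446  5.0947] op 0.309 g 30.0
up 26.23 [0.4628 0.2119 0.0927] [-3.1412 -0.0004  2.8   ] F [ 0.2263 -0.4769 -2.9935] op 0.307 g 30.0
up 26.48 [0.4628 0.2119 0.0949] [-3.1412 -0.0003  2.8   ] F [ 0.2913 -0.0846 -3.8897] op 0.306 g 30.0
up 26.73 [0.4635 0.2123 0.0986] [3.1406 0.0009 2.8   ] F [ 0.6929 -0.2306  0.5344] op 0.312 g 30.0
up 26.98 [0.4632 0.2121 0.1023] [3.1412 0.0004 2.8   ] F [ 0.4366 -1.0112 -2.7441] op 0.307 g 30.0
up 27.28 [0.4632 0.2121 0.1083] [3.1411 0.0004 2.8   ] F [-0.3741  0.4721 -2.5933] op 0.308 g 30.0
top 28.7 [0.4629 0.2119 0.2047] [-3.1411 -0.0004  2.8   ] F [ 0.0329  0.071  -2.4292] op 0.307 g 30.0
```

View pics/c4.png

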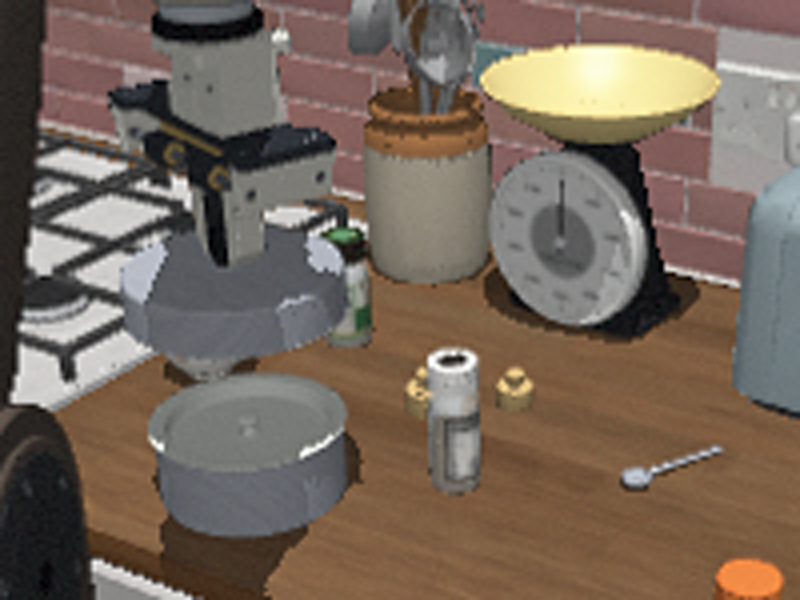

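The inner lid sits flat in the tin at (248,425) and the outer lid hangs level above it at (235,290). The jar stands at (455,420) and the bystanders are in place. The outer lid is about 11 cm above its seat, so I'm handing in.

Run:
```python
from r import *
st("end"); print(manip.finish_job())
```

```text
end 28.75 [0.4629 0.212  0.2048] [-3.1413 -0.0003  2.8   ] F [ 0.0995 -0.4171 -3.0175] op 0.308 g 30.0
the job is handed in; nothing more can be done
None
```

The job is handed in, though no verdict came back: the jar stands upright on the worktop clear of the tin, the inner lid looks fully seated in the tin, and the arm is holding the outer lid level by its knob about 11 cm above where it sat, at 28.75 s of the 51 s limit.

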